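# Load a slide holder under the stage's spring clip

## Robot

A 7-joint arm with a two-finger parallel gripper is mounted at the origin on the work surface. World frame = base frame: x ahead of the robot, y to its left, z up, the work surface at z = 0. Lengths are in m, angles in rad, forces in N, time in s.
With the tool pointing down it reaches from about 0.4 to 0.925 m from the base axis. Payload 4.1 kg.
Tool frame: the origin (TCP) lies midway between the tips of the shut fingers; the grasp point (between the pads) lies 19 mm behind it (ctrl.pinch_z is the distance from the TCP to the grasp point, in m); y points along the fingers, z is the direction in which the jaws open and shut, and the axes are right-handed (so a half turn about y gives the same grasp; the last joint's range is limited). The gripper opens to 85 mm and grips with 20 to 120 N. Pads are 22 mm wide; open, the fingers measure 114 mm over their backs; the gripper's body (76 mm by 85 mm) begins 54 mm behind the grasp point. The pads swing forward as they close: fully open they stand 13 mm farther back than shut.
Start: joints at [1.159, 0.398, 0.045, 1.537, -0.019, 1.207, -0.051], TCP at [0.2, -0.618, 0.231] pointing down, gripper open.
Joint ranges: [-2.82, 2.82], [-0.49, 2.23], [-1.37, 1.46], [0, 2.46], [-1.36, 4.5], [0.23, 2], [-2.94, 2.94]. Speed limits (rad/s): [2.57, 2.57, 3.14, 3.14, 3.14, 3.14, 3.14].

## Interface

Orientations are given as a unit quaternion [w, x, y, z].
In Python, from plant import ctrl, read_camera, get_calibration, order, trace gives the robot as it stands. The module is installed in compiled form; this text tells all that it offers.
- The arm moves only by the shell command python3 -m jog 'ROWS' [OPENING] [FORCE]. ROWS is JSON, a list that holds one entry, the list of rows, each a list of 6 numbers: the shift along the world's x, y, z as a fraction of full scale, then the turn, a rotation vector about the world's x, y, z as a fraction of full scale. In form: [[[tx, ty, tz, rx, ry, rz], ...]]. A call has 1 to 5 rows; each row is the pose to reach, as a shift and turn from the pose commanded when the call began, turning the shorter way round; what a row does not reach only later rows make up. Full scale, the value 1, is 0.25 m for a shift and 180 degrees for a turn. A row lasts 1/8 s, in which the tool goes at most 62.5 mm and 10.7 degrees, less where a joint would pass 70% of its speed; a pose out of reach is approached as far as the arm can. A call with a number of a shift or a turn outside -1 to 1 is refused whole. A call with a gripper value outside its range is refused whole. OPENING is the opening, from -1 (shut) to 1 (fully open), set as the call begins (- or left out, the last holds). The fingers move at their own pace and stop on an object; FORCE is the grip in N (left out, the last holds). Time passes only in rows, so rows that repeat a pose let the fingers close. It gives the time, the measured TCP pose, the force and the opening at its end, in the units of the state.
- ctrl.state(): the state, without advancing time (a new reading comes with each control period).
- read_camera(name): name is "scene" or "top" or "wrist"; returns the picture (480x640x3 uint8, red, green, blue); there is no depth.
- get_calibration(name): a dict with "mtx" (3x3 intrinsics, pixels), "pose" (4x4, takes a point from camera to world coordinates); the wrist camera has in their place "T_tool_cam" (4x4, takes a point from camera to tool coordinates, whose origin is the TCP and whose axes are the tool frame's). Camera axes: x right, y down, z forward; pixel columns grow to the right and rows downward; lengths in m; the calibration is good to about 2 mm. A picture is of the moment at which its call begins: read the wrist's pose just before it. get_calibration takes no time and is no camera call.
- order.job_done(): hands the job in, once; it reports no verdict.
Trained networks look in the newest picture that a camera, given by its name, has taken for a name from the list of things; names that differ only in an ending like _2 or _b are one class to them, and where a whole thing is asked for, a point or a joint stands for the part that bears it (a point fixed in the world has none). Each returns a list of dicts, best first, with "p" (0 to 1); they miss things now and then, are a little off and sometimes report something else, mostly with a low value. They report only what shows in the picture. A call takes as long as a camera call. They do not tell look-alikes from the thing itself.
- trace(camera, query): "region" (480x640 bool, what is visible of it) and "location" ([column, row] in pixels, amid what is visible of it).
The state is a dict: "t": time; "q": joint angles; "qvel": joint speeds; "joint_torque": joint torques, N m; "tool_pos": TCP position; "orientation": TCP orientation; "contact_force": force on the tool from outside, world axes, zero at the start; "ft_torque": the same for the moment, N m; "opening": finger opening in m.
Only numpy, scipy, OpenCV 4.12 (cv2) and the standard library are available. Lean on these libraries where they do the work, as an engineer would, in place of code of your own. Each camera call takes 0.05 s, during which the arm holds its last target. There are 200 camera calls.

## Task

Load the slide holder that lies in the sample stage's channel: press the spring clip's wide plate down with one fingertip and hold it down so that the clip's nose rises, and with the other fingertip push the holder by its upright lug along the channel, beneath the nose, until it is fully home against the end stop. Then let the clip go so that its nose rests on the holder. Do not lift the holder, and leave everything else on the bench where it is.

Things in the scene. Friction and masses are not known exactly. Their poses are not given: they have to be found in the camera images.
- stage: Fixed black block (mm): x -105 to 110, y -75 to 105, deck 25 high. Origin on the bench under the channel's centre line; x along the channel, away from the robot, y left, z up. Channel 47 wide between guides 8 wide, 8 high over the deck; end stop's face at x 90, 12 high. Clip shaft along x at y 36, z 47, in bearing blocks (10 x 14, top z 55) at x -96 and 89.
- holder: Loose aluminium slide holder, about 0.12 kg, in the stage's channel: plate 80 long (x) x 44 x 5 mm, upright lug across its rear end (6 thick, 44 wide, top 45 above the underside). Origin: centre of the underside; x to its front. Starts with the origin at stage x -10 to 15 mm, short of the nose; fully home at stage x 50, front edge on the end stop. A like spare lies on the bench, off the stage.
- lug_back (a point): Centre of the lug's rear face (the face to push, turned to the robot), 25 mm above the holder's underside, 40 mm behind its origin. Fully home it is at stage x +10 mm.
- clip (a joint): Angle of the spring clip about its shaft: 0 at rest, nose down 1 mm over the deck, blocking the channel; grows as the press plate is pushed down, 0.45 rad at its stop. The holder passes freely under the nose above about 0.2; with the nose resting on the holder it reads about 0.12. Takes about 1.5 N on the plate to start and 7.5 N at the stop; springs shut when let go.
- press_plate (a point): Point on top of the clip's press plate: thin steel plate left of the channel, stage x -85 to 15 mm, 58 wide from the shaft outwards; the point is half-way along, 42 out from the shaft, at stage y 76. At rest the plate slopes up outwards by 0.3 rad and the point is 61 mm over the bench; at the stop about 42. A fingertip can slide along the plate while pressing.
- clip_nose (a point): Centre of the underside of the clip's nose, a 12 x 14 mm steel foot over the channel at stage x +62 to +74 mm, y -12 to +2 mm. It rises when the press plate is pushed down.
Mind the look-alikes: they are no part of the job. Leave any blue look-alike of the holder alone.

How it is judged:
By the outcome, as a careful person would: the job done as asked, in the order asked, and still so for the second after the job is handed in, with the robot touching nothing.
It also fails if it takes over 38 s, if anything falls off the work surface, if the arm or the gripper's body presses on something with over 40 N, if the wrist force passes 120 N, or if a joint passes its speed limit or range.

## Working session

There is one attempt and no reset: what is moved stays moved. The work goes in short steps, Python scripts to look and compute and a shell command to move; the robot and the scene stay as the last step left them, time stands still between calls to the robot, and variables do not carry over. Pictures are saved under pics/ and viewed, about 8 in all and at most 12, crops included, and the job is handed in when it is done.

```bash
mkdir -p pics; cat > h.py <<'E'
import numpy as np, cv2
from plant import ctrl, read_camera, get_calibration, order, trace
def snap(n,f):
    im=read_camera(n); cv2.imwrite('pics/'+f,im[:,:,::-1]); return im
def proj(n,P):
    c=get_calibration(n); T=np.linalg.inv(c['pose']); p=(T[:3,:3]@np.atleast_2d(P).T).T+T[:3,3]
    u=(c['mtx']@p.T).T; return u[:,:2]/u[:,2:]
def ray(n,uv,z):
    c=get_calibration(n); d=c['pose'][:3,:3]@np.linalg.inv(c['mtx'])@np.array([*uv,1.]); o=c['pose'][:3,3]
    return o+d*(z-o[2])/d[2]
E
python3 - <<'E'
from h import *
np.set_printoptions(precision=3,suppress=True)
s=ctrl.state(); print(s)
a=snap('scene','s0.png'); 
for q in ['stage','holder','press_plate','clip_nose','lug_back']:
    for r in trace('scene',q)[:3]: print('scene',q,r['p'],r['location'],r['region'].sum())
b=snap('top','t0.png')
for q,z in [('stage',.025),('holder',.03),('press_plate',.06),('clip_nose',.03),('lug_back',.05)]:
    for r in trace('top',q)[:3]: print('top',q,r['p'],r['location'],r['region'].sum(),ray('top',r['location'],z))
print(get_calibration('top'),get_calibration('scene'))
E
```

```text
{'t': 0.0, 'q': array([ 1.159,  0.399,  0.045,  1.538, -0.019,  1.207, -0.051]), 'qvel': array([-0.   , -0.001, -0.   , -0.   , -0.001,  0.   ,  0.002]), 'joint_torque': array([ -0.001, -47.512,   1.365, -25.422,   0.012,   0.009,   0.   ]), 'tool_pos': array([ 0.2  , -0.618,  0.23 ]), 'orientation': array([ 0.11 , -0.11 ,  0.699, -0.698]), 'contact_force': array([-0.018,  0.062, -0.324]), 'ft_torque': array([-0.027,  0.025, -0.001]), 'opening': 0.08564736342782153}
scene stage 0.73 [300.0, 327.2] 25289
scene holder 0.91 [279.6, 291.2] 3374
scene holder 0.91 [294.9, 160.8] 2111
scene holder 0.84 [214.1, 183.9] 2061
scene press_plate 0.81 [334.2, 281.5] 5604
scene clip_nose 0.68 [334.8, 281.7] 5860
scene lug_back 0.84 [211.5, 183.2] 2098
scene lug_back 0.79 [283.2, 288.5] 3307
scene lug_back 0.73 [299.0, 159.5] 2117
top stage 0.68 [345.8, 195.2] 15287 [0.604 0.077 0.025]
top holder 0.87 [359.5, 200.9] 1615 [0.595 0.057 0.03 ]
top holder 0.87 [328.8, 344.7] 1717 [0.382 0.106 0.03 ]
top holder 0.75 [417.5, 339.6] 1570 [ 0.388 -0.025  0.03 ]
top press_plate 0.96 [315.5, 201.7] 3718 [0.59  0.122 0.06 ]
top clip_nose 0.78 [317.4, 199.3] 3821 [0.598 0.12  0.03 ]
top lug_back 0.97 [330.5, 345.7] 1703 [0.383 0.103 0.05 ]
top lug_back 0.95 [415.2, 335.0] 1566 [ 0.397 -0.019  0.05 ]
top lug_back 0.73 [359.4, 203.6] 1616 [0.588 0.058 0.05 ]
{'mtx': array([[585.452,   0.   , 322.166],
       [  0.   , 585.452, 244.021],
       [  0.   ,   0.   ,   1.   ]]), 'pose': array([[-0.012, -0.998,  0.065,  0.474],
       [-1.   ,  0.014,  0.027,  0.09 ],
       [-0.028, -0.065, -0.998,  0.9  ],
       [ 0.   ,  0.   ,  0.   ,  1.   ]])} {'mtx': array([[570.321,   0.   , 308.719],
       [  0.   , 570.321, 230.026],
       [  0.   ,   0.   ,   1.   ]]), 'pose': array([[ 0.13 ,  0.797, -0.589,  0.916],
       [ 0.991, -0.112,  0.068,  0.053],
       [-0.012, -0.593, -0.805,  0.587],
       [ 0.   ,  0.   ,  0.   ,  1.   ]])}
```

View pics/s0.png

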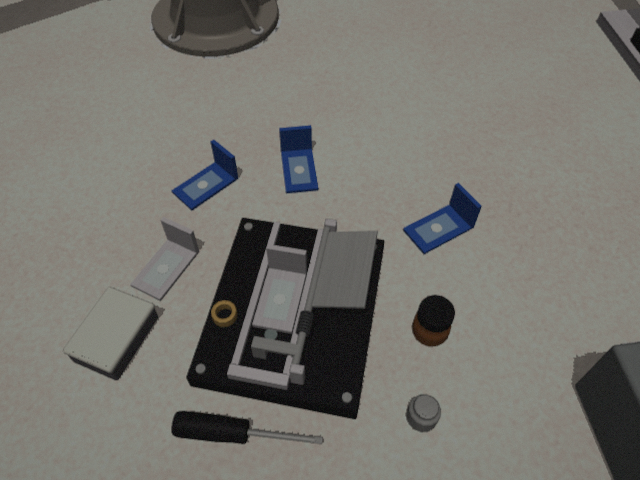

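View pics/t0.png

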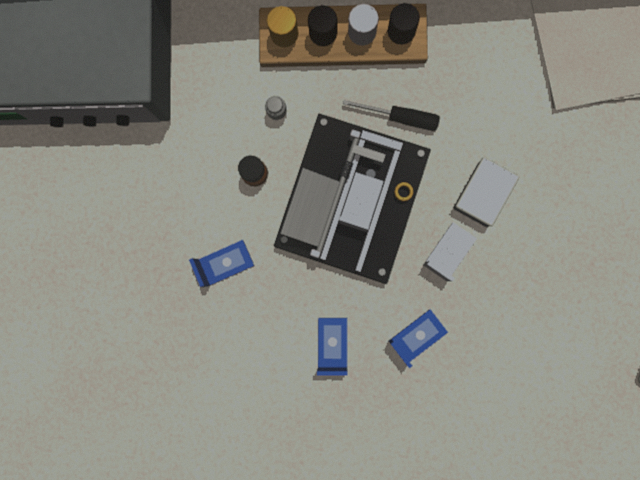

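The pictures show the black stage (top image about (352,198), yawed about −17°), with the grey holder in the channel at (360,201). The press plate is on its left at (312,205) and the nose at (370,153). The spare and three blue look-alikes lie off the stage. Next I fit the stage pose and the holder's position.

```bash
cat > fit.py <<'E'
from h import *
from scipy.optimize import minimize
from scipy.spatial.transform import Rotation as R
np.set_printoptions(precision=4,suppress=True)
def box(x0,x1,y0,y1,z0,z1): return np.array([[x,y,z] for x in(x0,x1) for y in(y0,y1) for z in(z0,z1)])/1000
def S2W(p,P): c,s=np.cos(p[2]),np.sin(p[2]); return np.c_[p[0]+c*P[:,0]-s*P[:,1],p[1]+s*P[:,0]+c*P[:,1],P[:,2]]
def sil(n,p,boxes):
    m=np.zeros((480,640),np.uint8)
    for b in boxes:
        h=cv2.convexHull(proj(n,S2W(p,b)).astype(np.float32)); cv2.fillConvexPoly(m,np.round(h*16).astype(np.int32),1,shift=4,lineType=8)
    return m>0
def iou(a,b): return (a&b).sum()/(a|b).sum()
def hullmask(r):
    r=cv2.morphologyEx(r.astype(np.uint8),cv2.MORPH_OPEN,np.ones((5,5)))
    pts=cv2.findNonZero(r); m=np.zeros((480,640),np.uint8); cv2.fillConvexPoly(m,cv2.convexHull(pts),1); return m>0
E
cat > loc.py <<'E'
from fit import *
B=[box(-105,110,-75,105,0,25)]
res={}
M={}
ims={}
for n in('scene','top'):
    ims[n]=read_camera(n); M[n]=trace(n,'stage')[0]['region']
    hs=trace(n,'holder'); t=[280,291] if n=='scene' else [360,201]
    M[n+'h']=min(hs,key=lambda r:np.hypot(*(np.array(r['location'])-t)))['region']
H={n:hullmask(M[n]) for n in('scene','top')}
out={}
for sel in(['top'],['scene'],['top','scene']):
    f=lambda p:-sum(iou(sil(n,p,B),H[n]) for n in sel)/len(sel)
    r=minimize(f,[.604,.077,-.29],method='Nelder-Mead',options=dict(initial_simplex=np.array([.604,.077,-.29])+np.array([[0,0,0],[.02,0,0],[0,.02,0],[0,0,.1]])))
    print(sel,r.x,r.fun); out[tuple(sel)]=r.x
p=out[('top','scene')]; np.save('stage.npy',p)
for n in('top','scene'):
    hb=lambda x:[box(x-40,x+40,-22,22,25,30),box(x-40,x-34,-22,22,25,70)]
    v=[(iou(sil(n,p,hb(x)),M[n+'h']),x) for x in np.arange(-15,30,1.)]; print(n,max(v))
x=max(v)[1]
for n in ims:
    im=ims[n][:,:,::-1].copy()
    for b,c in((B[0],(0,255,0)),(box(x-40,x+40,-22,22,25,30),(0,0,255)),(box(x-40,x-34,-22,22,25,70),(0,255,255)),(box(82,90,-31,31,25,37),(255,0,255)),(box(-101,-91,29,43,25,55),(255,0,0))):
        q=np.round(proj(n,S2W(p,b))).astype(int)
        for i in range(8):
            for j in(1,2,4):
                if not i&j: cv2.line(im,q[i].tolist(),q[i|j].tolist(),c,1)
    u0,v0=(180,200) if n=='scene' else (262,100)
    ims[n]=cv2.resize(im[v0:v0+220,u0:u0+220],(0,0),fx=1.8,fy=1.8)
cv2.imwrite('pics/ov.png',np.hstack([ims['scene'],ims['top']]))
s=ctrl.state(); Rm=R.from_quat(np.r_[s['orientation'][1:],s['orientation'][0]]).as_matrix(); print(Rm)
E
python3 loc.py
```

```text
['top'] [ 0.5934  0.0549 -0.3338] -0.988431281813975
['scene'] [ 0.5945  0.0562 -0.3328] -0.9702351258771492
['top', 'scene'] [ 0.5936  0.0551 -0.3322] -0.9739544094035517
top (np.float64(0.958653278204371), np.float64(0.0))
scene (np.float64(0.9235795454545455), np.float64(0.0))
[[-0.9515  0.      0.3078]
 [-0.3078 -0.0001 -0.9515]
 [ 0.     -1.      0.0001]]
```

View pics/ov.png

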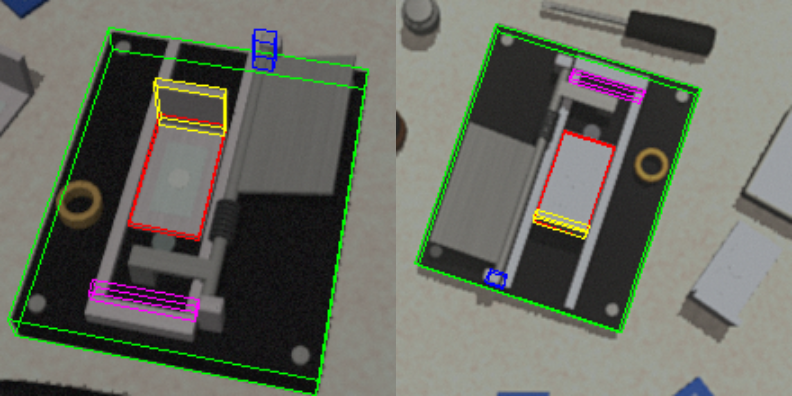

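The overlay matches well: the stage is at (0.594, 0.055) with yaw −0.333, and the holder origin is at stage x≈0, so lug_back is at −40. Plan: line the jaws up along stage y with about 60 mm opening, and put the TCP at stage (−57, 37). Finger A then sits on the plate at y≈74 and finger B behind the lug at y≈0.

```bash
python3 -m jog '[[[0.18,0.2,0,0,0,-0.05],[0.36,0.4,0,0,0,-0.1],[0.54,0.6,0,0,0,-0.15],[0.72,0.8,0,0,0,-0.2],[0.8,1,0,0,0,-0.2055]]]' 0.41; python3 -m jog '[[[0.1,0.22,0,0,0,0],[0.2,0.44,0,0,0,0],[0.3,0.66,0,0,0,0],[0.4,0.88,0,0,0,0],[0.5,1,0,0,0,0]]]'
```

```text
t: 1.52
tool_pos: [0.3978, -0.3753, 0.2316]
orientation: [0.117, -0.118, -0.697, 0.698]
contact_force: [1.1, 0.9, -0.1]
opening: 0.0603
t: 2.15
tool_pos: [0.5216, -0.1233, 0.2318]
orientation: [-0.115, 0.116, 0.698, -0.697]
contact_force: [-0.6, -1.0, 0.4]
opening: 0.0602
```

```bash
python3 -m jog '[[[0.03,0.23,0,0,0,0],[0.06,0.46,0,0,0,0],[0.09,0.69,-0.1,0,0,0],[0.108,0.908,-0.3,0,0,0],[0.108,0.908,-0.4,0,0,0]]]'; cat > st.py <<'E'
from fit import *
p=np.load('stage.npy')
def show():
    s=ctrl.state(); Rm=R.from_quat(np.r_[s['orientation'][1:],s['orientation'][0]]).as_matrix()
    d=s['tool_pos']-[p[0],p[1],0]; c,k=np.cos(p[2]),np.sin(p[2])
    f=s['contact_force']
    z=Rm[:,2]*np.sign(Rm[1,2])
    print('t %.2f TCP stage mm'%s['t'],1e3*np.array([c*d[0]+k*d[1],-k*d[0]+c*d[1],d[2]]),'yaw err deg',np.degrees(np.arctan2(z[1],z[0])-np.pi/2-p[2]),'tool y',Rm[:,1],'F stage',[c*f[0]+k*f[1],-k*f[0]+c*f[1],f[2]],'op',s['opening'])
show()
E
python3 st.py
```

```text
t: 2.78
tool_pos: [0.5472, 0.1049, 0.1304]
orientation: [-0.115, 0.115, 0.699, -0.697]
contact_force: [-0.4, -0.5, 0.6]
opening: 0.06
t 2.77 TCP stage mm [-60.1352  31.9694 130.3509] yaw err deg 0.3421305757676887 tool y [ 0.0001  0.0023 -1.    ] F stage [np.float64(-0.2216037418402214), np.float64(-0.5775875105262849), np.float64(0.5592075561532946)] op 0.06004844248859981
```

```bash
python3 -m jog '[[[0,0,-0.12,0,0,0],[0,0,-0.2,0,0,0],[0,0,-0.2,0,0,0],[0,0,-0.2,0,0,0]]]' >/dev/null; python3 - <<'E'
from st import *
a=snap('scene','s1.png'); b=snap('top','t1.png')
cv2.imwrite('pics/c1.png',np.hstack([cv2.resize(a[180:400,170:400],(400,383)),cv2.resize(b[100:300,255:455],(383,383))])[:,:,::-1])
E
```

```text
t 3.27 TCP stage mm [-57.3561  27.8832  82.2914] yaw err deg -0.04297517961816698 tool y [ 0.0015  0.0002 -1.    ] F stage [np.float64(0.6091591503190499), np.float64(0.4174256137178112), np.float64(0.44628429280317083)] op 0.06043989846733523
```

View pics/c1.png

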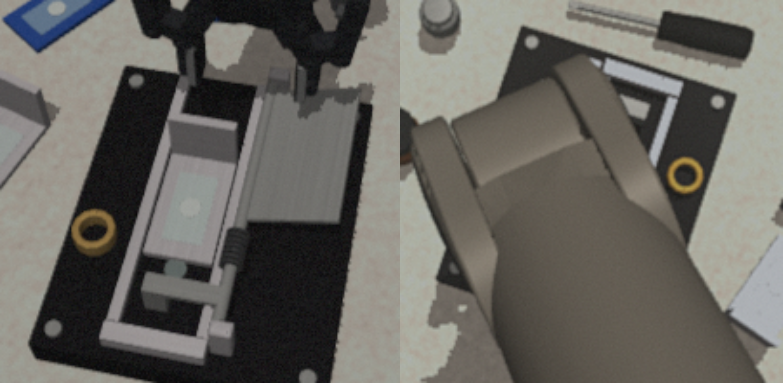

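The fingers stand behind the lug (B at (188,70), A at (305,85) above the plate), but y is about 9 mm short. I'll correct that, then press while watching the force.

```bash
python3 -m jog '[[[0.0124,0.036,0,0,0,0],[0.0124,0.036,-0.04,0,0,0],[0.0124,0.036,-0.04,0,0,0]]]' >/dev/null; python3 st.py;  python3 -m jog '[[[0,0,-0.04,0,0,0],[0,0,-0.07,0,0,0],[0,0,-0.1,0,0,0],[0,0,-0.1,0,0,0]]]' >/dev/null; python3 st.py
```

```text
t 3.75 TCP stage mm [-58.9067  36.6302  70.3228] yaw err deg -0.002767654499910747 tool y [-0.0022 -0.0007 -1.    ] F stage [np.float64(-0.3973771360338301), np.float64(-0.07851205361257971), np.float64(0.18192075795686935)] op 0.06041890921727939
t 4.25 TCP stage mm [-58.1567  38.2843  46.455 ] yaw err deg 0.009906547446800917 tool y [ 0.0006  0.0013 -1.    ] F stage [np.float64(-1.0826320129374187), np.float64(1.4140931275971638), np.float64(5.511957222557095)] op 0.06038928862116603
```

```bash
python3 -m jog '[[[0,0,-0.012,0,0,0],[0,0,-0.012,0,0,0],[0,0,-0.012,0,0,0]]]' >/dev/null; python3 - <<'E'
from st import *
a=snap('scene','s2.png'); cv2.imwrite('pics/c2.png',cv2.resize(a[200:380,190:390],(700,630))[:595,:,::-1])
E
```

```text
t 4.62 TCP stage mm [-58.1347  38.5234  44.1878] yaw err deg 0.0171948098781853 tool y [ 0.0011  0.0015 -1.    ] F stage [np.float64(-2.244596270699936), np.float64(1.594642540784786), np.float64(6.584976663122325)] op 0.060254255683912274
```

View pics/c2.png

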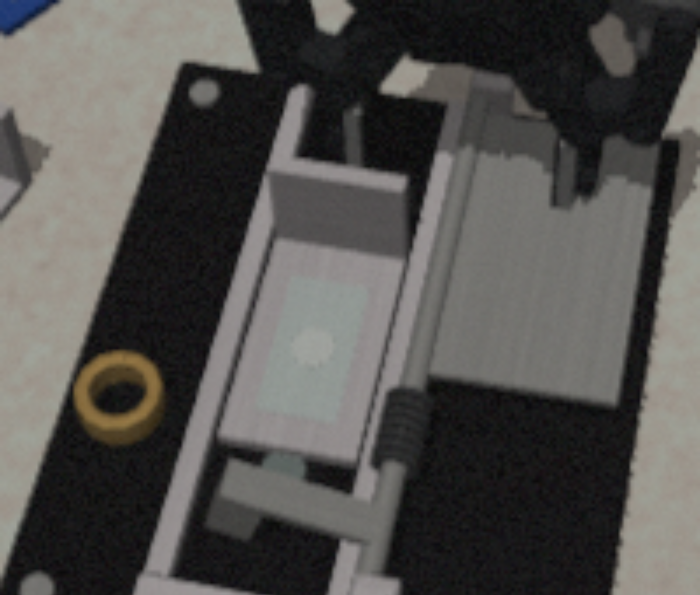

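The nose has risen (crop (240,500)), finger B is behind the lug (350,130), and finger A presses the plate (570,180) with 6.6 N. Now I push along stage +x.

```bash
python3 -m jog '[[[0.03,-0.0105,0,0,0,0],[0.06,-0.021,0,0,0,0],[0.09,-0.0314,0,0,0,0],[0.12,-0.0418,0,0,0,0],[0.15,-0.0523,0,0,0,0]]]' >/dev/null; python3 - <<'E'
from st import *
a=snap('scene','s3.png'); cv2.imwrite('pics/c3.png',cv2.resize(a[200:380,190:390],(500,450))[:,:,::-1])
E
```

```text
t 5.30 TCP stage mm [-20.8206  37.3261  43.47  ] yaw err deg 0.049859476768339184 tool y [-0.0048  0.0003 -1.    ] F stage [np.float64(-5.6832377996426064), np.float64(0.4116633586141418), np.float64(7.180674002040136)] op 0.05990501852463668
```

View pics/c3.png

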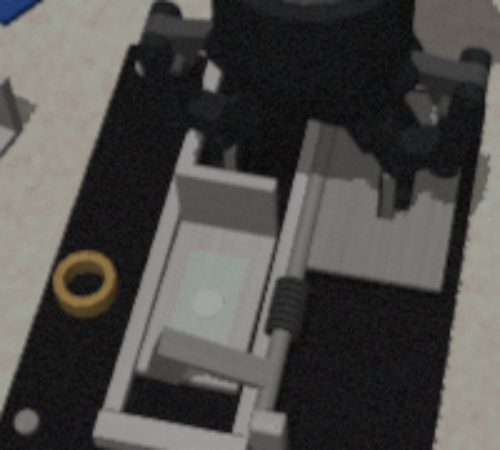

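The holder slides under the raised nose. I continue, slowing near the stop.

```bash
python3 -m jog '[[[0.02,-0.007,0,0,0,0],[0.04,-0.014,0,0,0,0],[0.053,-0.0185,0,0,0,0],[0.064,-0.0222,0,0,0,0],[0.064,-0.0222,0,0,0,0]]]' >/dev/null; python3 st.py; python3 -m jog '[[[0.008,-0.0028,0,0,0,0],[0.016,-0.0056,0,0,0,0],[0.016,-0.0056,0,0,0,0]]]' >/dev/null; python3 st.py
```

```text
t 5.97 TCP stage mm [-3.3029 37.2859 43.5374] yaw err deg 0.033506065073900713 tool y [-0.0035  0.0003 -1.    ] F stage [np.float64(-4.641364101492979), np.float64(-0.15405054457064793), np.float64(7.373201691779827)] op 0.06036409555646252
t 6.35 TCP stage mm [ 0.7867 37.2785 43.5789] yaw err deg 0.033700432359232015 tool y [-0.0037  0.0004 -1.    ] F stage [np.float64(-4.78677957462087), np.float64(0.11751485949406493), np.float64(7.086538180880522)] op 0.06027321861930148
```

```bash
python3 -m jog '[[[0.008,-0.0028,0,0,0,0],[0.008,-0.0028,0,0,0,0]]]' >/dev/null; python3 - <<'E'
from st import *
a=snap('scene','s4.png'); cv2.imwrite('pics/c4.png',cv2.resize(a[210:390,190:350],(533,600))[:,:,::-1])
E
```

```text
t 6.60 TCP stage mm [ 0.9255 37.2414 43.4473] yaw err deg 0.014064592172604154 tool y [-0.0076  0.0006 -1.    ] F stage [np.float64(-9.129976244105023), np.float64(-0.7951620268594204), np.float64(10.09389716509169)] op 0.05996721808516327
```

View pics/c4.png

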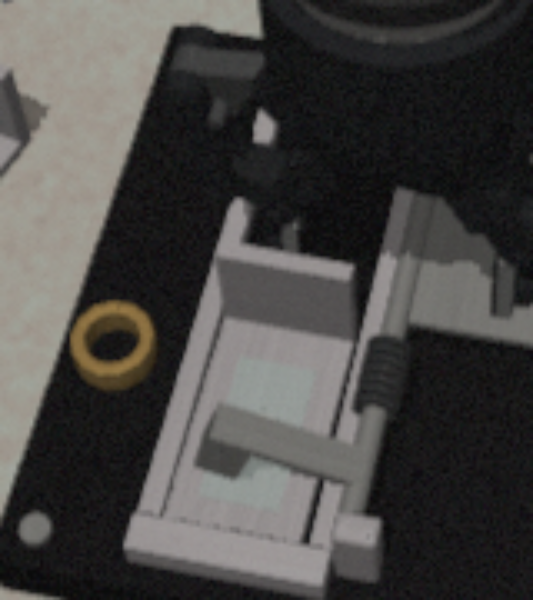

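The holder's front appears to be at the stop: the TCP stalled at +0.9 and Fx rose to 9 N. I'll give it one more small push to confirm, then back off 6 mm with the clip still held down and lift.

```bash
python3 -m jog '[[[0.008,-0.0028,0,0,0,0],[0.008,-0.0028,0,0,0,0]]]' >/dev/null; python3 st.py; python3 -m jog '[[[-0.01,0.0035,0,0,0,0],[-0.02,0.007,0,0,0,0],[-0.036,0.0126,0,0,0,0],[-0.036,0.0126,0,0,0,0]]]' >/dev/null; python3 st.py
```

```text
t 6.90 TCP stage mm [ 0.8912 37.2765 43.3679] yaw err deg 0.020497605624357457 tool y [-0.0117  0.0008 -0.9999] F stage [np.float64(-13.253426982346957), np.float64(-0.47692671333540826), np.float64(13.964313809547798)] op 0.060207573830952564
t 7.40 TCP stage mm [ 0.3077 37.1807 45.1051] yaw err deg -0.08907009012328808 tool y [ 0.0058 -0.0002 -1.    ] F stage [np.float64(1.667443930073777), np.float64(-0.9016174390034456), np.float64(6.289401979128881)] op 0.060511189175097076
```

```bash
python3 -m jog '[[[-0.01,0.0035,0,0,0,0],[-0.02,0.007,0,0,0,0],[-0.03,0.0105,0,0,0,0],[-0.03,0.0105,0,0,0,0]]]' >/dev/null; python3 st.py
```

```text
t 7.90 TCP stage mm [-6.5913 37.0537 45.3216] yaw err deg -0.12657781094787837 tool y [ 0.0074 -0.0004 -1.    ] F stage [np.float64(3.2863158872481546), np.float64(-0.6652802486739947), np.float64(5.8203925802907435)] op 0.06047737852302616
```

```bash
python3 -m jog '[[[0,0,0.03,0,0,0],[0,0,0.06,0,0,0],[0,0,0.09,0,0,0],[0,0,0.14,0,0,0],[0,0,0.22,0,0,0]]]' >/dev/null; python3 st.py; python3 -m jog '[[[0,0,0.2,0,0,0],[0,0,0.3,0,0,0],[-0.2,-0.2,0.3,0,0,0],[-0.4,-0.4,0.3,0,0,0],[-0.5,-0.5,0.3,0,0,0]]]';python3 -m jog '[[[-0.05,-0.25,0,0,0,0],[-0.05,-0.5,0,0,0,0],[-0.05,-0.75,0,0,0,0],[-0.05,-0.9,0,0,0,0],[-0.05,-0.9,0,0,0,0]]]'; python3 - <<'E'
from fit import *
p=np.load('stage.npy')
a=read_camera('scene'); h=trace('scene','holder'); A=min(h,key=lambda r:np.hypot(*(np.array(r['location'])-[265,315])))
b=read_camera('top'); h=trace('top','holder'); Bm=min(h,key=lambda r:np.hypot(*(np.array(r['location'])-[370,170])))
for n,r in(('scene',A),('top',Bm)):
    v=[(iou(sil(n,p,[box(x-40,x+40,-22,22,25,30),box(x-40,x-34,-22,22,25,70)]),r['region']),x) for x in np.arange(30,60,1.)]; print(n,r['location'],max(v))
    for z in (26,31): print(z, proj(n,S2W(p,box(62,74,-12,2,z,z)))[[0,6]])
cv2.imwrite('pics/c5.png',np.hstack([cv2.resize(a[200:400,180:390],(420,400)),cv2.resize(b[105:285,270:440],(378,400))])[:,:,::-1])
E
```

```text
t 8.53 TCP stage mm [-11.1111  36.6768  98.8269] yaw err deg -0.012321794830122296 tool y [-0.0017 -0.0003 -1.    ] F stage [np.float64(0.3116749982428858), np.float64(-0.18437371613151288), np.float64(0.03906517982741033)] op 0.060356830910365616
t: 9.15
tool_pos: [0.4693, -0.0333, 0.1745]
orientation: [0.117, -0.118, -0.697, 0.698]
contact_force: [0.1, 0.5, -0.4]
opening: 0.0604
t: 9.78
tool_pos: [0.4577, -0.2605, 0.1745]
orientation: [0.119, -0.12, -0.696, 0.698]
contact_force: [0.5, 0.9, 0.1]
opening: 0.0602
scene [270.1, 321.2] (np.float64(0.7596330275229358), np.float64(47.0))
26 [[254.7749 344.975 ]
 [264.7546 357.7355]]
31 [[254.3596 342.9408]
 [264.4007 355.7578]]
top [371.2, 172.8] (np.float64(0.7501494321578004), np.float64(50.0))
26 [[381.02   165.5945]
 [374.6303 155.2696]]
31 [[381.2611 164.933 ]
 [374.8347 154.5504]]
```

View pics/c5.png

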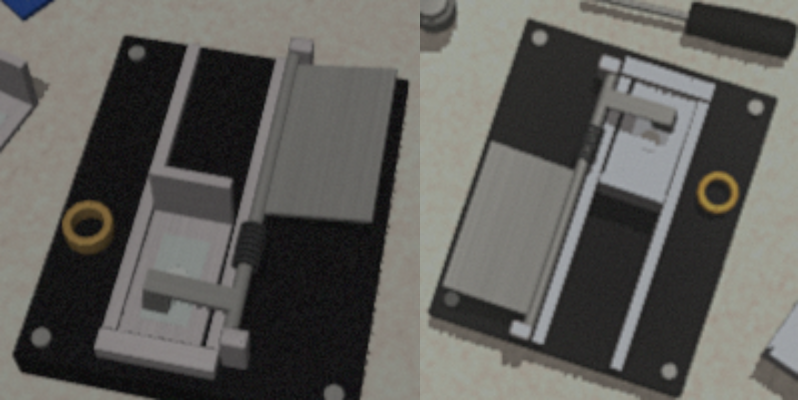

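The clip is down with its nose on the plate, and the robot is clear. I'll compare the lug with model outlines for x=50 and x=46 in an enlarged view.

```bash
python3 - <<'E'
from fit import *
p=np.load('stage.npy')
out=[]
for n,(u0,v0,w,h) in(('scene',(225,275,90,120)),('top',(330,120,90,120))):
    im=read_camera(n)[v0:v0+h,u0:u0+w,::-1]; k=5; im=cv2.resize(im,(0,0),fx=k*.8,fy=k,interpolation=cv2.INTER_CUBIC)
    for x,c in((50,(0,255,0)),(46,(0,0,255))):
        L=np.array([[x-40,-22,70],[x-40,22,70],[x-34,22,70],[x-34,-22,70]])/1e3
        q=((proj(n,S2W(p,L))-[u0,v0]+.5)*[k*.8,k]).astype(int)
        cv2.polylines(im,[q],True,c,1)
    L=np.array([[90,-23,30],[90,23,30]])/1e3; q=((proj(n,S2W(p,L))-[u0,v0]+.5)*[k*.8,k]).astype(int); cv2.polylines(im,[q],False,(255,0,255),1)
    out.append(im)
cv2.imwrite('pics/c6.png',np.hstack(out))
E
```

```text
(no output)
```

View pics/c6.png

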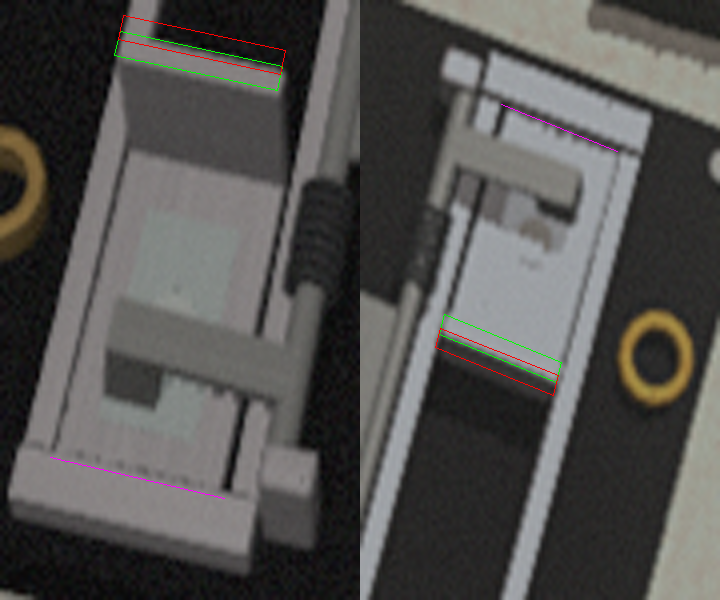

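The outline for x=50 (green) matches the lug in both views, the plate's front edge meets the end stop, and the nose rests on the plate. I'm handing in the job.

```bash
python3 -c "
from plant import order,ctrl
print(ctrl.state()['t'],ctrl.state()['contact_force']); print(order.job_done())"
```

```text
10.075 [ 0.84128499 -0.02131302 -0.0080749 ]
the job is handed in; nothing more can be done
None
```

The holder is loaded, and I handed the job in at about 10 s, well inside the 38 s limit. One fingertip held the press plate down, at about 7 N while the holder slid. The other pushed the holder by its lug under the raised nose until it stopped: the tool stalled at stage x +0.9 mm and the push force rose to about 13 N. I then backed off the lug with the clip still held, and released the clip by lifting straight up.

**Last checks:**
- **Home position:** In both cameras the model outline for fully home (stage x 50) matches the lug, and the holder's front edge meets the end stop.
- **Clip and arm:** The nose rests on the holder. The arm is clear, with about 0.8 N left on the force reading, and nothing else near the stage looks moved.
- **Disagreement:** The automatic outline fit gave x 50 in the top camera but 47 in the scene camera. The nose hides part of the holder there, and the enlarged overlay supports 50.
- **Not measured:** I could not read the clip angle directly, so I judged it from the plate force and the pictures.

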